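# Set up the probe carriage on a curved guide rail

## Robot

A 6-joint arm with a two-finger parallel gripper is mounted at the origin on a cart in front of the work surface, level with it; the furniture and walls round the work are solid. World frame = base frame: x ahead of the robot, y to its left, z up, the work surface at z = 0. Lengths are in mm, angles in rad, forces in N, time in s.
With the tool pointing down it reaches from about 300 to 775 mm from the base axis. Payload 14.6 kg.
Tool frame: the origin (TCP) lies at the centre of the arm's flange, where the gripper is bolted on; the fingertips stand 199 mm ahead of it and the grasp point (between the pads) lies 180 mm ahead of it; z points along the fingers, y is the line along which they close (so a half turn about z gives the same grasp; the last joint's range is limited). The gripper opens to 94 mm and grips with 3 to 60 N. Pads are 16 mm wide; open, the fingers measure 119 mm over their backs; the gripper's body (75 mm by 177 mm) begins 78 mm behind the grasp point.
Start: joints at [-1.18, 0.3, 1.521, -0, 1.321, -0.067], TCP at [243.079, -493.359, 404.646] pointing down, gripper open.
Joint ranges: [-3.03, 3.03], [-0.79, 2.21], [0.23, 2.52], [-1.04, 4.18], [0, 3.07], [-2.55, 2.55]. Speed limits (rad/s): [2.22, 2.22, 2.57, 3.14, 3.14, 3.14].

## Interface

Orientations are given as [roll, pitch, yaw] about the fixed x, y, z axes, in that order (R = Rz(yaw) Ry(pitch) Rx(roll)).
In Python, from cell import manip, optics, workorder gives the robot as it stands.
- The arm moves only by the tool step_arm, never from a script. Its argument "increments" is a list that holds one entry, the list of rows, each a list of 7 numbers: the turn, a rotation vector about the tool's x, y, z as a fraction of full scale, then the shift along the tool's x, y, z as a fraction of full scale, then the closure, from -1 (fully open) to 1 (shut). In form: [[[wx, wy, wz, tx, ty, tz, fingers], ...]]. A call has 1 to 5 rows; each row shifts and turns the commanded pose from where the row before left it, along the tool's axes as they then stand; what a row does not reach is not made up. Full scale, the value 1, is 40 mm for a shift and 45 degrees for a turn. A row lasts 1/10 s, in which the tool goes at most 50 mm and 8.59 degrees, less where a joint would pass 70% of its speed; a pose out of reach is approached as far as the arm can. A call with a number of a shift or a turn outside -1 to 1 is refused whole. A call with a gripper value outside its range is refused whole. The fingers move at their own pace and stop on an object; "newtons" is the grip in N (left out, the last holds). Time passes only in rows, so rows that do not move let the fingers close. It gives the time, the measured TCP pose, the force, the opening and the grip force at its end, in the units of the state.
- manip.read_state(): the state, without advancing time (a new reading comes with each control period).
- optics.camera(name): name is "side" or "top" or "wrist"; returns a dict with "frame" (400x640x3 uint8, red, green, blue), "range_z" (400x640 float32, mm along the optical axis (not along the pixel's ray), 0 where there is no reading), "mtx" (3x3 intrinsics, pixels), "distortion" ([k1, k2, p1, p2, k3] as OpenCV has them; the pictures are not rectified), "cam_to_world" (4x4, takes a point from camera to world coordinates). Camera axes: x right, y down, z forward; pixel columns grow to the right and rows downward; lengths in mm; the calibration is good to about 2 mm. A picture is of the moment at which its call begins.
- workorder.sign_off(): hands the job in; it is judged then, once.
The state is a dict: "clock": time; "joints": joint angles; "qd": joint speeds; "effort": joint torques, N m; "eef_pos": TCP position; "eef_rot": TCP orientation; "wrist_force": force on the tool from outside, world axes, zero at the start; "moment": the same for the moment, N m; "finger_gap": finger opening in mm; "finger_force": force on a finger pad.
Only numpy, scipy, OpenCV 4.12 (cv2) and the standard library are available. Lean on these libraries where they do the work, as an engineer would, in place of code of your own. Each camera call takes 0.05 s, during which the arm holds its last target. There are 200 camera calls.

## Task

Thread the probe carriage onto the free end of the curved guide rod, fin up and socket on the outside of the bend, and slide it right round against the stop collar. Only then push the longer tube, the one with the engraved ring, down into the carriage's socket until the ring is level with the socket's top, and let it go. Leave the shorter tube, the bottle, the timer and the tape roll where they are.

Things in the scene. Friction and masses are not known exactly. Their poses are not given: they have to be found in the camera images.
- rail: Fixed aluminium plate 212x232x8 mm (x -50 to 162, y -162 to 70; two corners cut off) with a 14 mm round steel rod bent in a level plane, centre line 42 mm above the underside. Origin: underside, below the bend's centre; z up. Rod: free end (-35,-90) mm, straight along +x to (0,-90), quarter turn left, radius 90 mm, to (90,0), then along +y to a dark stop collar, face at y=34; then a post 62 high
- rail_entry (a point): Centre of the rod at its free end (its rounding projects 7 mm more), the only place where a carriage can be threaded on; axes as the rig's: the rod leaves it along +x
- rail_lead (a point): Centre of the rod 27 mm past the free end, still in the straight part
- rail_mid (a point): Centre of the rod halfway round the bend (45 degrees)
- rail_home (a point): Centre of the rod where the carriage's cross bore is centred when the carriage is against the stop collar (26 mm across); the rod runs along the rig's +y here
- carriage: Loose aluminium carriage, 0.3 kg, standing on its foot. Origin: foot's underside below the middle of the cross bore; z up, x along that bore. Foot 32 mm in x, y -66 to +22, 8 thick; hub block 32x36 mm, 50 high; socket block beside it, 58 high, centred at y=-45 mm. Thread it with +x in the direction of travel, so that the socket is on the outside of the bend (the other way round is wrong)
- carriage_bore (a point): Middle of the level cross bore (21 mm in diameter, 32 mm long, along the carriage's x), 32.5 mm above the foot's underside. With the foot on the rig's plate it is 1.5 mm below the rod's centre line, so the carriage slides with its foot on the plate or just off it
- fin_top (a point): Middle of the top edge of the flat grip fin that stands on the hub: 12 mm thick (carriage's y), 32 mm long (x), from 50 to 103 mm above the foot's underside
- socket_mouth (a point): Centre of the top of the upright round socket, 58 mm above the foot's underside, at y=-45 mm. Socket 24 mm in diameter, 51 deep; a sprung ball 26 mm down on its outer side (-y) presses the tube against the inner side (up to 2 mm towards the fin) with about 4 N: past it a tube must be pushed with some 3 to 8 N and stays at whatever depth it is left
- stand: Fixed grey block, 54 x 114 x 45 mm, with two upright holes 23.5 mm in diameter and 35 mm deep at y = +30 and -30 mm in its frame; origin in the underside, z up. Behind it, beyond about 0.65 m ahead of the robot, a wall shelf hangs 0.45 m above the bench: keep the arm clear of it
- probe: Loose bare steel tube 20 mm in diameter and 160 mm long, 0.08 kg, with one thin engraved dark ring round it 40 mm from its bevelled lower end; it stands in either hole of the stand, 35 mm deep. Origin at the centre of its lower end, z along it to its top
- probe_mark (a point): On the tube's axis at the level of the engraved ring, 40 mm above the lower end
- probe_top (a point): Centre of the tube's upper end
- spare: Plain steel tube 20 mm in diameter and 120 mm long without a ring, in the other hole of the stand; must stay there. Origin at its lower end
- bottle: Screw-cap bottle 56 mm across, 108 mm high, bystander; origin under it
- timer: Bench timer 58 x 64 x 18 mm, bystander; origin under it
- tape: Roll of tape lying flat, 96 mm across, 25 mm high, bystander; origin under it
- desk_phone: Fixed black desk phone, 180 x 180 mm and 76 mm high, an obstacle between the stand and the rig; origin under its middle

How it is judged:
By the outcome, as a careful person would: the job done as asked, in the order asked, and still so for the second after the job is handed in, with the robot touching nothing.
It also fails if it takes over 67 s, if anything falls off the work surface, if the arm or the gripper's body presses on something with over 40 N, if the wrist force passes 120 N, or if a joint passes its speed limit or range.

## Working session

There is one attempt and no reset: what is moved stays moved. The work goes in short steps, Python scripts to look and compute and a tool call to move; the robot and the scene stay as the last step left them, time stands still between calls to the robot, and variables do not carry over. Pictures are saved under pics/ and viewed, at most 12 in all, crops included, and the job is handed in when it is done.

Besides the shell and the picture viewer there is one more tool, called after ">>>" as name(argument=value, ...) on one line, values as JSON. step_arm: Moves the arm, as the interface text tells. Its arguments: {"type":"object","properties":{"increments":{"type":"array","items":{"type":"array","items":{"type":"array","items":{"type":"number"}}}},"newtons":{"type":"number"}},"required":["increments"]}

```bash
ls; mkdir -p pics; cat > h.py <<'E'
import numpy as np, cv2
from cell import manip, optics, workorder
from scipy.spatial.transform import Rotation as R
def snap(n,f=None):
    c=optics.camera(n)
    if f: cv2.imwrite('pics/'+f,c['frame'][:,:,::-1])
    return c
def ray(c,uv):
    p=cv2.undistortPoints(np.array(uv,float).reshape(-1,1,2),c['mtx'],np.array(c['distortion'],float)).reshape(-1,2)
    T=np.array(c['cam_to_world']); d=np.c_[p,np.ones(len(p))]@T[:3,:3].T
    return T[:3,3],d
def plane(c,uv,z):
    o,d=ray(c,uv); return o+d*((z-o[2])/d[:,2])[:,None]
def cloud(c):
    v,u=np.mgrid[0:400,0:640]; uv=np.c_[u.ravel(),v.ravel()]
    o,d=ray(c,uv); z=c['range_z'].ravel()
    P=o+d*z[:,None]; P[z==0]=np.nan
    return P.reshape(400,640,3)
def st():
    s=manip.read_state(); print({k:np.round(s[k],3).tolist() for k in s if k not in('qd','effort')}); return s
E
python3 - <<'E'
from h import *
st()
ims=[]
for n in('side','top','wrist'):
    c=snap(n,n+'0.png'); np.savez(n+'0.npz',**c); print(n,np.round(c['cam_to_world'],3).tolist(),c['mtx'][0,0])
E
```

```text
pics
{'clock': 0.0, 'joints': [-1.18, 0.3, 1.522, -0.0, 1.321, -0.067], 'eef_pos': [243.07, -493.327, 404.083], 'eef_rot': [-3.14, -0.0, 0.458], 'wrist_force': [0.954, 0.048, -0.061], 'moment': [0.014, 0.037, 0.036], 'finger_force': 0.0, 'finger_gap': 93.996}
side [[0.998, -0.021, 0.054, 478.303], [-0.056, -0.606, 0.793, -1078.794], [0.017, -0.795, -0.607, 881.343], [0.0, 0.0, 0.0, 1.0]] 410.9192923563811
top [[0.002, -0.995, 0.097, 445.912], [-1.0, -0.004, -0.021, -35.109], [0.021, -0.097, -0.995, 1060.808], [0.0, 0.0, 0.0, 1.0]] 387.31783345700785
wrist [[0.443, -0.862, -0.247, 314.24], [-0.897, -0.426, -0.122, -456.285], [0.0, 0.275, -0.961, 384.405], [0.0, 0.0, 0.0, 1.0]] 287.58603773690953
```

View pics/top0.png

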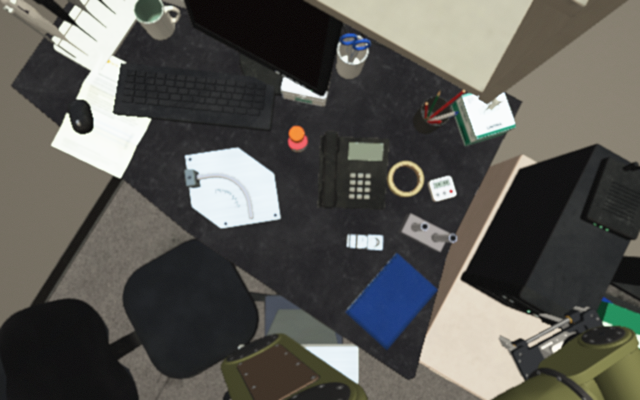

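View pics/side0.png

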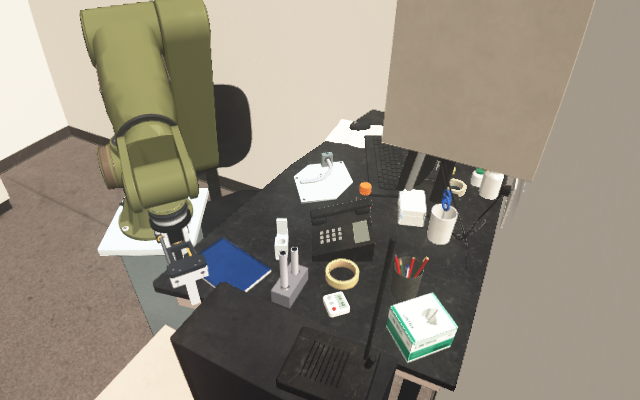

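```bash
python3 - <<'E'
from h import *
c=dict(np.load('top0.npz'));P=cloud(c)
im=c['frame'][:,:,::-1]
a=cv2.resize(im[135:245,170:310],None,fx=5,fy=5,interpolation=cv2.INTER_CUBIC)
b=cv2.resize(im[205:260,335:475],None,fx=5,fy=5,interpolation=cv2.INTER_CUBIC)
cv2.imwrite('pics/ab.png',cv2.resize(np.vstack([a,b])[:, :],(510,600)))
# height map of regions
v,u=np.mgrid[0:400,0:640]
def stat(name,box,zlo,zhi):
    x0,x1,y0,y1=box; m=np.zeros((400,640),bool); m[y0:y1,x0:x1]=1
    m&=(P[...,2]>zlo)&(P[...,2]<zhi); q=P[m]
    r=cv2.minAreaRect(q[:,:2].astype(np.float32)) if len(q) else None
    print(name,len(q),np.round(np.median(q,0),1),'min',np.round(q.min(0)),'max',np.round(q.max(0)),np.round(r[0],1),np.round(r[1],1),round(r[2],1))
stat('bench',(300,340,230,260),-30,30)
stat('carr',(338,392,225,258),4,130); stat('carr top',(338,392,225,258),80,130); stat('carr sock',(338,392,225,258),40,70)
stat('stand',(395,465,205,258),30,60); stat('tubes',(395,465,205,258),75,200);stat('tube hi',(395,465,205,258),145,200)
stat('rig',(180,285,145,232),4,14); stat('rod',(180,285,145,232),30,56); stat('post',(180,285,145,232),57,100)
stat('phone',(310,395,125,215),20,120); stat('bottle',(280,312,118,158),20,140); stat('tape',(380,430,150,205),10,60); stat('timer',(425,462,170,205),8,60)
E
```

```text
bench 1196 [418.5 -59.4   0.5] min [ 381. -113.   -6.] max [459.  -6.   6.] [419.8 -59.5] [ 78.6 106.7] 0.0
carr 522 [ 427.7 -179.5   52. ] min [ 386. -251.    4.] max [ 473. -109.  108.] [ 429.6 -180.3] [ 86.5 141.7] 0.0
carr top 75 [ 428.5 -154.1  102.8] min [ 414. -160.   83.] max [ 443. -148.  108.] [ 428.5 -154.2] [11.  29.8] 88.4
carr sock 288 [ 427.7 -181.8   55.4] min [ 410. -225.   41.] max [ 446. -137.   67.] [ 427.7 -181. ] [87.6 36.1] 89.9
stand 730 [ 451.2 -329.6   45.6] min [ 404. -396.   30.] max [ 501. -273.   60.] [ 452.3 -335.4] [115.5  54.7] 62.6
tubes 271 [ 443.7 -353.3  130.8] min [ 429. -371.   75.] max [ 476. -298.  173.] [ 452.7 -334.9] [79.6 19.8] 62.5
tube hi 90 [ 439.1 -359.   169.8] min [ 430. -371.  146.] max [ 448. -352.  173.] [ 439.  -361.4] [18.8 19.2] 1.6
rig 5109 [566.8 180.4   8.1] min [456.  38.   4.] max [693. 324.  14.] [574.4 181. ] [237.2 285.9] 0.1
rod 495 [583.7 171.8  47.9] min [487. 116.  32.] max [615. 286.  56.] [563.3 188. ] [195.1  76.6] 62.7
post 157 [594.  279.9  61.6] min [571. 267.  58.] max [616. 295.  70.] [593.9 280.5] [44.1 24.4] 10.9
phone 5007 [ 609.9 -144.4   58.6] min [ 515. -262.   20.] max [707. -52. 117.] [ 608.1 -158.1] [206.8 192. ] 88.1
bottle 381 [6.922e+02 2.000e-01 9.280e+01] min [671. -25.  21.] max [717.  28. 113.] [693.7   1.5] [46.1 52. ] 0.3
tape 689 [ 593.1 -257.4   26.2] min [ 528. -360.   10.] max [ 644. -217.   60.] [ 587.9 -289.2] [114.4 142.6] 2.4
timer 494 [ 571.3 -393.2   16.9] min [ 538. -430.    8.] max [ 605. -358.   25.] [ 572.9 -394.4] [58.1 64.5] 15.3
```

View pics/ab.png

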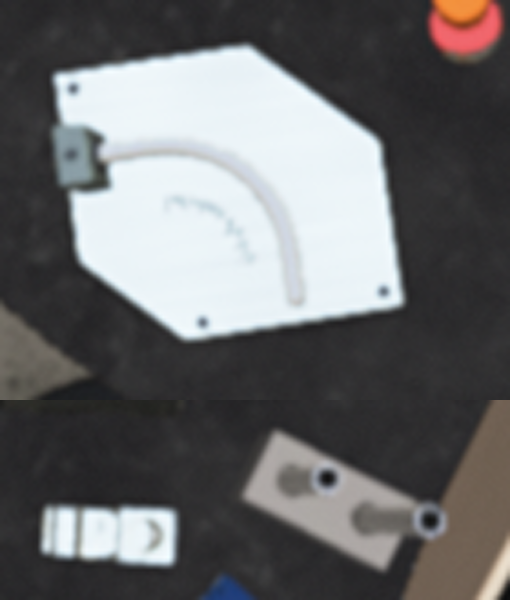

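```bash
cat >> h.py <<'E'
def rel(yaw): return (yaw+np.pi)%(2*np.pi)-np.pi
def todo(x,y,z,yaw):
    """tool-frame shift (units of 40 mm) and turn (units of 45deg) from measured pose to target TCP; tool down"""
    s=manip.read_state(); p=np.array(s['eef_pos']); Rm=R.from_euler('xyz',s['eef_rot']); Rt=R.from_euler('xyz',[np.pi,0,yaw])
    w=(Rm.inv()*Rt).as_rotvec()/(np.pi/4)
    d=np.array([x,y,z])-p
    print('pos',np.round(p,1),'rot',np.round(s['eef_rot'],3),'turn',np.round(w,3),'shift(after turn)',np.round(Rt.inv().apply(d)/40,3),'(now)',np.round(Rm.inv().apply(d)/40,3),'F',np.round(s['wrist_force'],1),'gap',round(s['finger_gap'],1),'t',round(s['clock'],2))
E
python3 - <<'E'
from h import *
c=dict(np.load('top0.npz'));P=cloud(c)
im=c['frame'].astype(int)
m=np.zeros((400,640),np.uint8); sub=(im.min(2)>150)&(P[...,2]>-5)&(P[...,2]<60); m[145:232,178:286]=sub[145:232,178:286]
m=cv2.morphologyEx(m,cv2.MORPH_OPEN,np.ones((3,3)))
cs=max(cv2.findContours(m,0,cv2.CHAIN_APPROX_NONE)[0],key=cv2.contourArea).reshape(-1,2)
q=plane(c,cs,8)[:,:2].astype(np.float32)
r=cv2.minAreaRect(q); print(r)
# rod
mr=np.zeros((400,640),bool); mr[150:222,195:262]=1; mr&=(P[...,2]>34)&(P[...,2]<56)
rod=P[mr][:,:2]
from scipy.optimize import least_squares
def loc(p,q): 
    ca,sa=np.cos(p[2]),np.sin(p[2]); d=q-p[:2]; return np.c_[d[:,0]*ca+d[:,1]*sa,-d[:,0]*sa+d[:,1]*ca]
def res(p):
    l=loc(p,rod); x,y=l.T
    d=np.where((x>=0)&(y<=0),np.hypot(x,y)-90,np.where(x<0,-y-90,x-90))
    end=np.minimum(0,(x+42)) 
    return np.r_[d,end]
th=np.deg2rad(9.5)
ctr=np.array(r[0]); Rz=np.array([[np.cos(th),-np.sin(th)],[np.sin(th),np.cos(th)]])
p0=np.r_[ctr-Rz@[56,-46],th]; print('from plate',p0)
s=least_squares(res,p0,loss='soft_l1',f_scale=4); print('rod fit',s.x,np.abs(res(s.x)).mean(), loc(s.x,rod).min(0),loc(s.x,rod).max(0))
E
```

```text
((576.5248413085938, 179.1092071533203), (213.3091278076172, 233.94386291503906), 9.155900001525879)
from plate [5.13700658e+02 2.15235679e+02 1.65806279e-01]
rod fit [5.11873046e+02 2.15801213e+02 2.00786845e-01] 2.0053647320236005 [-43.80355273 -95.88934061] [110.23429907  40.47303883]
```

>>> step_arm(increments=[[[0,0,0.146,0,0,0,-1],[0,0,0.146,0,0,0,-1],[0,0,0.146,0,0,0,-1],[0,0,0.146,0,0,0,-1],[0,0,0,0.42,-0.77,0,-1]]])

```text
clock: 0.65
eef_pos: [258.9, -463.9, 404.0]
eef_rot: [-3.141, 0.001, -0.008]
wrist_force: [1.2, 0.9, -0.6]
finger_gap: 93.6
finger_force: 0.0
```

>>> step_arm(increments=[[[0,0,0,0.42,-0.77,0,-1],[0,0,0,0.42,-0.77,0,-1],[0,0,0,0.42,-0.77,0,-1],[0,0,0,0.42,-0.77,0,-1],[0,0,0,0.42,-0.77,0,-1]]])

```text
clock: 1.15
eef_pos: [344.5, -307.3, 404.5]
eef_rot: [-3.141, 0.0, -0.001]
wrist_force: [0.4, -0.2, 0.1]
finger_gap: 93.6
finger_force: 0.0
```

>>> step_arm(increments=[[[0,0,0,0.42,-0.77,0,-1],[0,0,0,0.42,-0.77,0,-1],[0,0,0,0.42,-0.77,0,-1],[0,0,0,0.42,-0.77,0,-1],[0,0,0,0.42,-0.77,0,-1]]])

```text
clock: 1.65
eef_pos: [428.6, -153.3, 404.6]
eef_rot: [-3.142, 0.0, -0.001]
wrist_force: [1.2, -0.0, 0.5]
finger_gap: 94.1
finger_force: 0.0
```

>>> step_arm(increments=[[[0,0,0,0,0,0,-1],[0,0,0,0,0,0,-1]]])

```text
clock: 1.85
eef_pos: [428.2, -154.4, 404.5]
eef_rot: [-3.142, 0.0, 0.001]
wrist_force: [-0.7, -0.6, -0.4]
finger_gap: 93.7
finger_force: 0.0
```

```bash
python3 - <<'E'
from h import *
todo(428.5,-155,272,0)
c=snap('wrist','w1.png'); np.savez('w1.npz',**c); P=cloud(c)
for n,lo,hi in(('fin',96,115),('sock',52,66),('foot',4,14)):
    m=(P[...,2]>lo)&(P[...,2]<hi)&(np.hypot(P[...,0]-428,P[...,1]+170)<90)
    q=P[m]; 
    if len(q): print(n,len(q),np.median(q,0),cv2.minAreaRect(q[:,:2].astype(np.float32)))
E
```

```text
pos [ 428.2 -154.4  404.5] rot [-3.142e+00  0.000e+00  1.000e-03] turn [-0.     0.     0.001] shift(after turn) [0.006 0.014 3.313] (now) [0.007 0.014 3.313] F [-0.7 -0.6 -0.4] gap 93.7 t 1.85
fin 356 [ 430.35412015 -152.64692461  103.19947104] ((429.62481689453125, -152.93495178222656), (11.824825286865234, 31.147987365722656), 86.98854064941406)
sock 789 [ 427.69015727 -195.31433924   58.25499312] ((427.576904296875, -176.29922485351562), (81.58470916748047, 36.49223327636719), 87.11997985839844)
foot 298 [ 423.62733709 -197.09314526    8.68037436] ((424.660400390625, -178.10540771484375), (165.43814086914062, 92.10777282714844), 27.999649047851562)
```

View pics/w1.png

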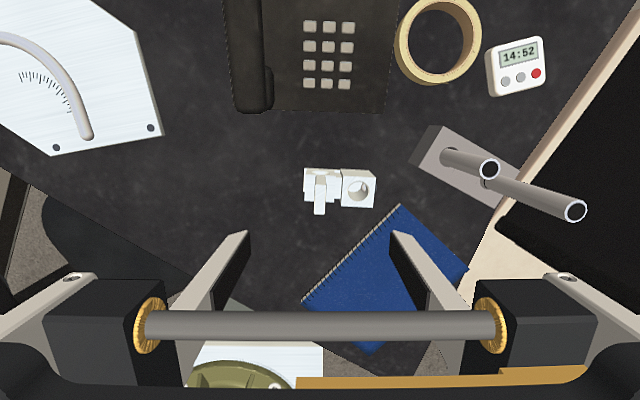

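>>> step_arm(increments=[[[0,0,0.066,0.035,-0.04,0,-1],[0,0,0,0,0,0.85,-1],[0,0,0,0,0,0.85,-1],[0,0,0,0,0,0.85,-1],[0,0,0,0,0,0.5,-1]]])

```text
clock: 2.4
eef_pos: [428.6, -154.0, 280.4]
eef_rot: [-3.141, 0.002, -0.054]
wrist_force: [-0.1, -0.4, 0.3]
finger_gap: 94.1
finger_force: 0.0
```

>>> step_arm(increments=[[[0,0,0,0,0,0.36,-1],[0,0,0,0,0,0,1],[0,0,0,0,0,0,1],[0,0,0,0,0,0,1],[0,0,0,0,0,0,1]]], newtons=40)

```text
clock: 2.9
eef_pos: [429.6, -153.4, 269.1]
eef_rot: [3.141, -0.001, -0.053]
wrist_force: [-0.4, -0.7, -1.0]
finger_gap: 65.5
finger_force: 0.0
```

>>> step_arm(increments=[[[0,0,0,0,0,0,1],[0,0,0,0,0,0,1],[0,0,0,0,0,0,1],[0,0,0,0,0,0,1]]])

```text
clock: 3.3
eef_pos: [429.6, -153.1, 268.3]
eef_rot: [3.142, -0.0, -0.053]
wrist_force: [-0.9, 0.3, 1.0]
finger_gap: 33.3
finger_force: 0.0
```

>>> step_arm(increments=[[[0,0,0,0,0,0,1],[0,0,0,0,0,0,1],[0,0,0,0,0,0,1],[0,0,0,0,0,0,1],[0,0,0,0,0,-0.25,1]]])

```text
clock: 3.8
eef_pos: [429.2, -153.0, 277.4]
eef_rot: [-3.14, 0.003, -0.053]
wrist_force: [-1.1, 0.9, -4.3]
finger_gap: 11.1
finger_force: 40.0
```

>>> step_arm(increments=[[[0,0,0,0,0,-0.5,1],[0,0,0,0,0,-0.5,1],[0,0,0,0,0,-0.5,1],[0,0,-0.136,0,0,0,1],[0,0,-0.136,0,0,0,1]]])

```text
clock: 4.3
eef_pos: [429.5, -153.0, 339.3]
eef_rot: [3.141, -0.001, 0.165]
wrist_force: [-0.4, 0.4, -3.7]
finger_gap: 11.7
finger_force: 40.0
```

>>> step_arm(increments=[[[0,0,0,0.1,-0.4,0,1],[0,0,0,0.17,-0.7,0,1],[0,0,0,0.18,-0.75,0,1],[0,0,0,0.18,-0.75,0,1],[0,0,0,0.18,-0.75,0,1]]])

```text
clock: 4.8
eef_pos: [439.9, -14.4, 338.8]
eef_rot: [-3.141, 0.0, 0.161]
wrist_force: [1.1, -0.3, -4.2]
finger_gap: 11.8
finger_force: 40.0
```

>>> step_arm(increments=[[[0,0,0,0.18,-0.75,0,1],[0,0,0,0.18,-0.75,0,1],[0,0,0,0.18,-0.75,0,1],[0,0,0,0.13,-0.6,0,1],[0,0,0,0.08,-0.31,0,1]]])

```text
clock: 5.3
eef_pos: [449.2, 115.5, 338.6]
eef_rot: [-3.141, 0.0, 0.162]
wrist_force: [0.7, 0.2, -4.2]
finger_gap: 12.0
finger_force: 40.0
```

>>> step_arm(increments=[[[0,0,0,0,0,0,1],[0,0,0,0,0,0,1]]])

```text
clock: 5.5
eef_pos: [449.4, 113.4, 338.3]
eef_rot: [3.141, 0.0, 0.161]
wrist_force: [0.3, -0.3, -3.6]
finger_gap: 12.0
finger_force: 40.0
```

```bash
python3 - <<'E'
from h import *
todo(449.3,114,268.3+65,0.16)
c=snap('wrist','w2.png'); np.savez('w2.npz',**c)
c=snap('side'); np.savez('s2.npz',**c)
E
```

```text
pos [449.4 113.4 338.3] rot [3.141 0.    0.161] turn [0.    0.    0.001] shift(after turn) [-0.    -0.015  0.125] (now) [-0.    -0.015  0.125] F [ 0.3 -0.3 -3.6] gap 12.0 t 5.5
```

View pics/w2.png

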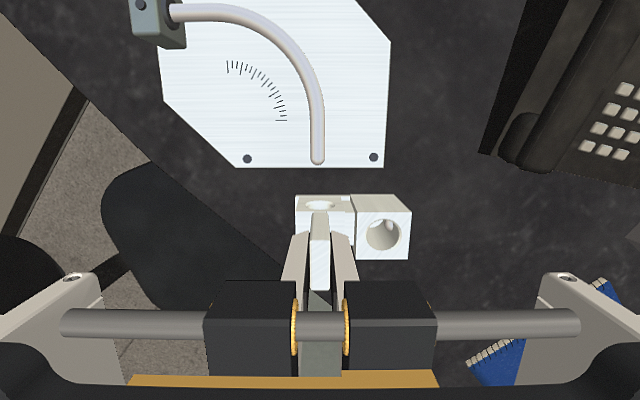

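```bash
cat > fit.py <<'E'
from h import *
import sys
def fit(c):
    P=cloud(c); im=c['frame'].astype(int)
    m=((im.min(2)>120)&(abs(P[...,2]-25)<28)&(P[...,0]>455)).astype(np.uint8); m[185:]=0; m[:,:150]=0;m[:,400:]=0
    m=cv2.morphologyEx(m,cv2.MORPH_OPEN,np.ones((5,5)))
    Y,X=np.mgrid[0:400,0:640]
    # lower edge: lowest mask pixel per column, right edge: rightmost per row
    cols=np.arange(245,380,5); low=np.array([[u,np.nonzero(m[:,u])[0].max()+.5] for u in cols])
    rows=np.arange(60,160,5); rt=np.array([[np.nonzero(m[v])[0].max()+.5,v] for v in rows])
    a=plane(c,low,8)[:,:2]; b=plane(c,rt,8)[:,:2]
    la=cv2.fitLine(a.astype(np.float32),cv2.DIST_HUBER,0,.01,.01).ravel(); lb=cv2.fitLine(b.astype(np.float32),cv2.DIST_HUBER,0,.01,.01).ravel()
    print('near edge angle',np.degrees(np.arctan2(la[1],la[0])),'right edge',np.degrees(np.arctan2(lb[1],lb[0])))
    Mx=np.array([[la[0],-lb[0]],[la[1],-lb[1]]]); t=np.linalg.solve(Mx,lb[2:]-la[2:]); k=la[2:]+t[0]*la[:2]
    th=np.arctan2(*(lb[:2]*np.sign(lb[0]))[::-1]); 
    Rz=R.from_euler('z',th).as_matrix()[:2,:2]
    print('corner',k,'origin',k-Rz@[-50,-162],'th',th)
    # rod by depth
    q=P[(P[...,2]>38)&(P[...,2]<54)&(Y<170)&(X>180)&(X<340)&(P[...,0]>470)]
    print('rod z top',np.percentile(q[:,2],90))
    l=(q[:,:2]-(k-Rz@[-50,-162]))@Rz; s=l[(l[:,0]<0)]; print('straight rod y',np.median(s[:,1]),(s[:,1].max()+s[:,1].min())/2,'x min',s[:,0].min())
    arc=l[(l[:,0]>0)&(l[:,1]<0)]; rr=np.hypot(*arc.T); print('arc r',np.median(rr)); e=l[l[:,1]>3];
    if len(e): print('last x',np.median(e[:,0]),'ymax',e[:,1].max())
    return P
E
python3 - <<'E'
from fit import *
c=dict(np.load('w2.npz')); P=fit(c)
s=np.array([449.4,113.4])
near=np.hypot(P[...,0]-450,P[...,1]-95)<75
for n,lo,hi in(('fin',165,180),('sock',118,136)):
    q=P[near&(P[...,2]>lo)&(P[...,2]<hi)]; q=q[np.abs(q[:,2]-np.median(q[:,2]))<2.5] if n=='fin' else q
    print(n,len(q),np.median(q,0),cv2.minAreaRect(q[:,:2].astype(np.float32)))
E
```

```text
near edge angle -80.7578 right edge 8.679042
corner [489.71387  51.64778] origin [514.69564903 219.33770527] th 0.15147786
rod z top 49.50628928772568
straight rod y -90.56534854016691 -90.64467222458198 x min -42.65117804257401
arc r 88.62103485935587
last x 85.95617105832599 ymax 28.444301077560137
fin 1268 [453.83868239 115.31883713 173.29829994] ((451.42706298828125, 118.6497573852539), (31.8449649810791, 31.740026473999023), 71.95540618896484)
sock 3000 [459.10610876  80.18593299 127.79159142] ((453.74908447265625, 92.044921875), (36.878440856933594, 82.63676452636719), 8.857012748718262)
```

>>> step_arm(increments=[[[0,0,0.004,0,-0.052,0.4,1],[0,0,0,0,0,0.4,1],[0,0,0,0,0,0.4,1],[0,0,0,0,0,0.31,1],[0,0,0,0,0,0,1]]])

```text
clock: 6.1
eef_pos: [448.9, 115.4, 276.6]
eef_rot: [3.142, 0.003, 0.157]
wrist_force: [-0.4, 0.3, -2.8]
finger_gap: 11.8
finger_force: 40.0
```

>>> step_arm(increments=[[[0,0,0,0,0,0,1]]])

```text
clock: 6.2
eef_pos: [449.3, 115.7, 278.2]
eef_rot: [3.142, -0.0, 0.157]
wrist_force: [0.1, 0.4, -3.8]
finger_gap: 12.2
finger_force: 40.0
```

```bash
python3 - <<'E'
from h import *
todo(449.3,115.5,277.8,0.158)
c=snap('side','s3.png')
cv2.imwrite('pics/s3c.png',cv2.resize(c['frame'][110:220,270:390,::-1],None,fx=5,fy=5,interpolation=cv2.INTER_CUBIC))
E
```

```text
pos [449.3 115.7 278.2] rot [ 3.142 -0.     0.157] turn [ 0.    -0.    -0.001] shift(after turn) [-0.001  0.005  0.011] (now) [-0.001  0.005  0.011] F [ 0.1  0.4 -3.8] gap 12.2 t 6.2
```

View pics/s3c.png

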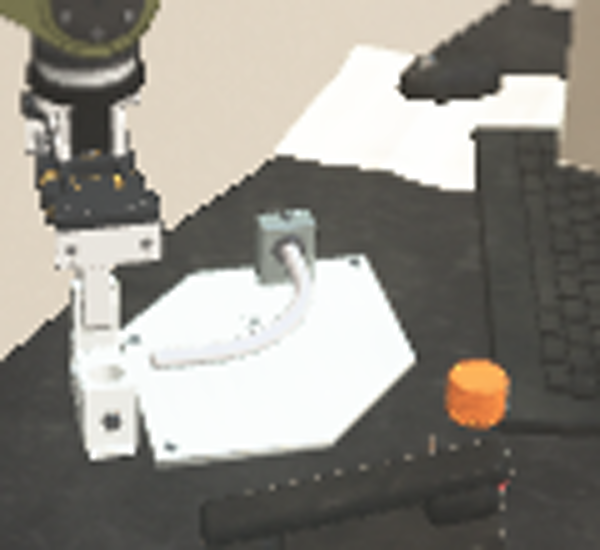

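>>> step_arm(increments=[[[0,0,0,0.25,0,0,1],[0,0,0,0.25,0,0,1],[0,0,0,0.25,0,0,1],[0,0,0,0.25,0,0,1],[0,0,0,0,0,0,1]]])

```text
clock: 6.75
eef_pos: [489.7, 122.4, 277.8]
eef_rot: [-3.142, -0.0, 0.158]
wrist_force: [0.7, -0.4, -3.7]
finger_gap: 11.9
finger_force: 40.0
```

>>> step_arm(increments=[[[0,0,0,0.25,0,0,1],[0,0,0,0.25,0,0,1],[0,0,0,0.25,0,0,1],[0,0,0,0.25,0,0,1],[0,0,-0.05,0,0,0,1]]])

```text
clock: 7.25
eef_pos: [529.4, 128.7, 277.8]
eef_rot: [-3.142, -0.001, 0.197]
wrist_force: [0.5, -0.2, -3.4]
finger_gap: 11.6
finger_force: 40.0
```

```bash
cat > arc.py <<'E'
from h import *
import sys
a=np.radians(float(sys.argv[1])); extra=float(sys.argv[2]) if len(sys.argv)>2 else 0
O=np.array([514.1,217.0]);th=.158;Rz=R.from_euler('z',th).as_matrix()[:2,:2]
t=O+Rz@[90*np.sin(a),-90*np.cos(a)]+Rz@[0,extra]
print('local now',np.round(Rz.T@(np.array(manip.read_state()['eef_pos'][:2])-O),1)); todo(t[0],t[1],277.8,th+a)
E
python3 arc.py 0
```

```text
local now [  1.2 -89.6]
pos [529.4 128.7 277.8] rot [-3.142e+00 -1.000e-03  1.970e-01] turn [-0.    -0.001  0.05 ] shift(after turn) [-0.03  0.01  0.  ] (now) [-0.031  0.009  0.   ] F [ 0.5 -0.2 -3.4] gap 11.6 t 7.25
```

>>> step_arm(increments=[[[0,0,0,0.15,0,0,1],[0,0,-0.1,0,0,0,1],[0,0,0,0.1767,0,0,1],[0,0,-0.1,0,0,0,1],[0,0,0,0.1767,0,0,1]]])

```text
clock: 7.75
eef_pos: [548.0, 134.2, 277.9]
eef_rot: [-3.142, 0.0, 0.353]
wrist_force: [0.0, 0.6, -3.7]
finger_gap: 12.0
finger_force: 40.0
```

>>> step_arm(increments=[[[0,0,-0.1,0,0,0,1],[0,0,0,0.1767,0,0,1],[0,0,-0.1,0,0,0,1],[0,0,0,0.1767,0,0,1],[0,0,-0.05,0,0,0,1]]])

```text
clock: 8.25
eef_pos: [561.1, 141.1, 277.9]
eef_rot: [3.141, -0.001, 0.545]
wrist_force: [0.5, -0.3, -3.4]
finger_gap: 11.5
finger_force: 40.0
```

```bash
python3 arc.py 22.5
```

```text
local now [ 34.5 -82.4]
pos [561.1 141.1 277.9] rot [ 3.141e+00 -1.000e-03  5.450e-01] turn [ 0.    -0.001 -0.007] shift(after turn) [-0.009  0.017  0.003] (now) [-0.009  0.017  0.003] F [ 0.5 -0.3 -3.4] gap 11.5 t 8.25
```

>>> step_arm(increments=[[[0,0,-0.057,0,0,0,1],[0,0,0,0.165,0.012,0,1],[0,0,-0.1,0,0,0,1],[0,0,0,0.1767,0,0,1],[0,0,-0.1,0,0,0,1]]])

```text
clock: 8.75
eef_pos: [572.4, 149.0, 277.9]
eef_rot: [3.141, -0.001, 0.748]
wrist_force: [1.0, -0.3, -4.3]
finger_gap: 11.9
finger_force: 40.0
```

>>> step_arm(increments=[[[0,0,0,0.1767,0,0,1],[0,0,-0.1,0,0,0,1],[0,0,0,0.1767,0,0,1],[0,0,-0.1,0,0,0,1],[0,0,0,0.1767,0,0,1]]])

```text
clock: 9.25
eef_pos: [586.1, 164.3, 277.8]
eef_rot: [-3.141, 0.0, 0.906]
wrist_force: [-0.2, -0.3, -4.0]
finger_gap: 12.2
finger_force: 40.0
```

>>> step_arm(increments=[[[0,0,-0.05,0,0,0,1]]])

```text
clock: 9.35
eef_pos: [586.4, 164.9, 277.9]
eef_rot: [3.141, -0.001, 0.943]
wrist_force: [0.5, 0.1, -3.8]
finger_gap: 11.8
finger_force: 40.0
```

```bash
python3 arc.py 45
```

```text
local now [ 63.2 -62.8]
pos [586.4 164.9 277.9] rot [ 3.141e+00 -1.000e-03  9.430e-01] turn [ 0.    -0.001 -0.   ] shift(after turn) [-0.007  0.024  0.003] (now) [-0.007  0.024  0.003] F [ 0.5  0.1 -3.8] gap 11.8 t 9.35
```

>>> step_arm(increments=[[[0,0,-0.05,0,0,0,1],[0,0,0,0.17,0.022,0,1],[0,0,-0.1,0,0,0,1],[0,0,0,0.1767,0,0,1],[0,0,-0.1,0,0,0,1]]])

```text
clock: 9.85
eef_pos: [594.1, 176.5, 277.9]
eef_rot: [3.141, -0.0, 1.141]
wrist_force: [-0.9, -0.0, -4.0]
finger_gap: 11.8
finger_force: 40.0
```

>>> step_arm(increments=[[[0,0,0,0.1767,0,0,1],[0,0,-0.1,0,0,0,1],[0,0,0,0.1767,0,0,1],[0,0,-0.1,0,0,0,1],[0,0,0,0.1767,0,0,1]]])

```text
clock: 10.35
eef_pos: [601.0, 195.7, 277.8]
eef_rot: [-3.142, 0.0, 1.298]
wrist_force: [-0.1, 0.1, -3.2]
finger_gap: 11.9
finger_force: 40.0
```

>>> step_arm(increments=[[[0,0,-0.05,0,0,0,1]]])

```text
clock: 10.45
eef_pos: [601.0, 196.5, 277.9]
eef_rot: [3.141, -0.0, 1.336]
wrist_force: [-0.3, -0.2, -3.7]
finger_gap: 11.9
finger_force: 40.0
```

```bash
python3 arc.py 67.5
```

```text
local now [ 82.6 -33.9]
pos [601.  196.5 277.9] rot [ 3.141 -0.     1.336] turn [ 0. -0.  0.] shift(after turn) [-0.007  0.019  0.002] (now) [-0.007  0.019  0.002] F [-0.3 -0.2 -3.7] gap 11.9 t 10.45
```

>>> step_arm(increments=[[[0,0,-0.05,0,0,0,1],[0,0,0,0.17,0.02,0,1],[0,0,-0.1,0,0,0,1],[0,0,0,0.1767,0,0,1],[0,0,-0.1,0,0,0,1]]])

```text
clock: 10.95
eef_pos: [603.7, 210.2, 277.9]
eef_rot: [3.141, -0.0, 1.533]
wrist_force: [0.4, -1.0, -3.3]
finger_gap: 12.1
finger_force: 40.0
```

>>> step_arm(increments=[[[0,0,0,0.1767,0,0,1],[0,0,-0.1,0,0,0,1],[0,0,0,0.1767,0,0,1],[0,0,-0.1,0,0,0,1],[0,0,0,0.1767,0,0,1]]])

```text
clock: 11.45
eef_pos: [602.6, 230.5, 277.8]
eef_rot: [-3.142, 0.0, 1.691]
wrist_force: [0.2, -0.6, -3.9]
finger_gap: 12.1
finger_force: 40.0
```

>>> step_arm(increments=[[[0,0,-0.05,0,0,0,1],[0,0,0,0,0,0,1]]])

```text
clock: 11.65
eef_pos: [602.4, 230.8, 277.8]
eef_rot: [3.142, -0.0, 1.73]
wrist_force: [-0.4, 0.5, -4.3]
finger_gap: 11.8
finger_force: 40.0
```

```bash
python3 arc.py 90 18
```

```text
local now [89.4 -0.3]
pos [602.4 230.8 277.8] rot [ 3.142 -0.     1.73 ] turn [ 0.    -0.     0.002] shift(after turn) [0.457 0.015 0.001] (now) [0.457 0.016 0.001] F [-0.4  0.5 -4.3] gap 11.8 t 11.65
```

Slide the last 18 mm straight, a touch of overpush to contact.

>>> step_arm(increments=[[[0,0,0,0.15,0.012,0,1],[0,0,0,0.15,0,0,1],[0,0,0,0.1,0,0,1],[0,0,0,0.05,0,0,1],[0,0,0,0,0,0,1]]])

```text
clock: 12.15
eef_pos: [600.0, 248.0, 277.8]
eef_rot: [-3.142, 0.0, 1.734]
wrist_force: [0.6, 0.2, -3.1]
finger_gap: 12.1
finger_force: 40.0
```

>>> step_arm(increments=[[[0,0,0,0.025,0,0,1],[0,0,0,0,0,0,1]]])

```text
clock: 12.35
eef_pos: [599.9, 248.6, 277.9]
eef_rot: [3.142, 0.0, 1.734]
wrist_force: [0.9, -0.5, -3.3]
finger_gap: 12.0
finger_force: 40.0
```

No contact yet; creep on.

>>> step_arm(increments=[[[0,0,0,0.025,0,0,1],[0,0,0,0.025,0,0,1],[0,0,0,0,0,0,1]]])

```text
clock: 12.65
eef_pos: [599.9, 249.7, 278.0]
eef_rot: [-3.141, 0.002, 1.734]
wrist_force: [0.7, -8.4, -1.6]
finger_gap: 11.4
finger_force: 40.0
```

>>> step_arm(increments=[[[0,0,0,0.0,0,0.02,1],[0,0,0,0,0,0.02,1],[0,0,0,0,0,0,1]]])

```text
clock: 12.95
eef_pos: [600.0, 249.6, 276.8]
eef_rot: [3.141, 0.002, 1.733]
wrist_force: [1.3, -8.7, 0.3]
finger_gap: 11.6
finger_force: 40.0
```

>>> step_arm(increments=[[[0,0,0,0,0,0,0],[0,0,0,0,0,0,0],[0,0,0,0,0,0,0],[0,0,0,0,0,0,0],[0,0,0,0,0,-0.4,0]]])

```text
clock: 13.45
eef_pos: [599.3, 250.6, 290.8]
eef_rot: [-3.138, 0.001, 1.734]
wrist_force: [-0.2, 0.3, -0.4]
finger_gap: 46.1
finger_force: 0.0
```

>>> step_arm(increments=[[[0,0,0,0,0,-0.8,0],[0,0,0,0,0,-0.8,0],[0,0,0,0,0,-0.5,0],[0,0,0,0,0,0,0],[0,0,0,0,0,0,0]]])

```text
clock: 13.95
eef_pos: [599.4, 250.6, 376.6]
eef_rot: [3.141, -0.0, 1.734]
wrist_force: [-0.4, 0.2, -0.2]
finger_gap: 47.1
finger_force: 0.0
```

```bash
python3 - <<'E'
from h import *
st()
c=snap('wrist','w4.png'); np.savez('w4.npz',**c); P=cloud(c)
near=np.hypot(P[...,0]-615,P[...,1]-250)<80
for n,lo,hi in(('fin',106,116),('sock',63,70),('hub',55,61.5)):
    q=P[near&(P[...,2]>lo)&(P[...,2]<hi)]
    print(n,len(q),np.median(q,0),cv2.minAreaRect(q[:,:2].astype(np.float32)))
E
```

```text
{'clock': 13.95, 'joints': [0.34, 0.546, 1.241, 0.0, 1.355, 0.176], 'eef_pos': [599.421, 250.607, 376.582], 'eef_rot': [3.141, -0.0, 1.734], 'wrist_force': [-0.376, 0.246, -0.216], 'moment': [-0.049, -0.117, 0.056], 'finger_force': 0.0, 'finger_gap': 47.079}
fin 426 [599.44327544 251.70755142 111.18259201] ((599.6336059570312, 251.12059020996094), (11.00931453704834, 30.434589385986328), 9.247138977050781)
sock 1044 [635.63903737 265.6174686   66.03382531] ((619.6094360351562, 264.0721740722656), (48.27432632446289, 97.3429946899414), 74.600341796875)
hub 937 [602.8351555  257.10183915  59.11989656] ((618.0982055664062, 267.42138671875), (85.93811798095703, 60.41822052001953), 8.896622657775879)
```

View pics/w4.png

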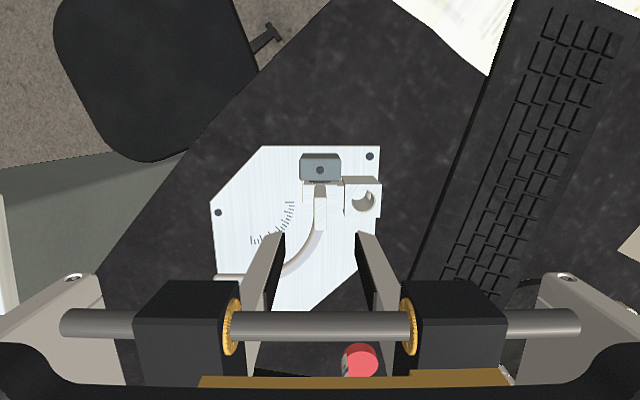

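>>> step_arm(increments=[[[0,0,0.164,0,0,-0.117,0],[0,0,0.164,0,0,-0.117,0],[0,0,0.164,0,0,-0.117,0],[0,0,0.164,0,0,-0.117,0],[0,0,0.164,0,0,-0.117,0]]])

```text
clock: 14.5
eef_pos: [599.6, 250.6, 398.4]
eef_rot: [-3.14, 0.002, 1.085]
wrist_force: [1.4, -0.0, 0.4]
finger_gap: 46.9
finger_force: 0.0
```

>>> step_arm(increments=[[[0,0,0,-0.5,0.1,0,0],[0,0,0,-0.857,0.196,0,0],[0,0,0,-0.857,0.196,0,0],[0,0,0,-0.857,0.196,0,0],[0,0,0,-0.857,0.196,0,0]]])

```text
clock: 15.0
eef_pos: [557.7, 93.7, 398.4]
eef_rot: [-3.14, 0.001, 1.09]
wrist_force: [0.8, -0.2, -0.6]
finger_gap: 47.1
finger_force: 0.0
```

>>> step_arm(increments=[[[0,0,0,-0.857,0.196,0,0],[0,0,0,-0.857,0.196,0,0],[0,0,0,-0.857,0.196,0,0],[0,0,0,-0.857,0.196,0,0],[0,0,0,-0.857,0.196,0,0]]])

```text
clock: 15.5
eef_pos: [513.1, -76.4, 398.6]
eef_rot: [-3.14, 0.0, 1.09]
wrist_force: [0.3, -0.4, -0.4]
finger_gap: 47.2
finger_force: 0.0
```

>>> step_arm(increments=[[[0,0,0,-0.857,0.196,0,0],[0,0,0,-0.857,0.196,0,0],[0,0,0,-0.857,0.196,0,0],[0,0,0,-0.857,0.196,0,0],[0,0,0,-0.857,0.196,0,0]]])

```text
clock: 16.0
eef_pos: [468.7, -246.5, 398.5]
eef_rot: [-3.14, -0.0, 1.09]
wrist_force: [0.6, 0.1, -1.2]
finger_gap: 46.7
finger_force: 0.0
```

>>> step_arm(increments=[[[0,0,0,-0.857,0.196,0,0],[0,0,0,-0.857,0.196,0,0],[0,0,0,-0.5,0.1,0,0],[0,0,0,0,0,0,0],[0,0,0,0,0,0,0]]])

```text
clock: 16.5
eef_pos: [445.8, -332.6, 398.7]
eef_rot: [-3.14, -0.001, 1.089]
wrist_force: [1.0, 0.6, 0.1]
finger_gap: 47.0
finger_force: 0.0
```

```bash
python3 - <<'E'
from h import *
todo(438.8,-361.5,400,1.09)
c=snap('wrist','w5.png'); np.savez('w5.npz',**c); P=cloud(c)
near=np.hypot(P[...,0]-452,P[...,1]+335)<80
for n,lo,hi in(('probe',164,176),('spare',124,136),('stand',42,48)):
    q=P[near&(P[...,2]>lo)&(P[...,2]<hi)]
    if len(q): print(n,len(q),np.median(q,0),cv2.minAreaRect(q[:,:2].astype(np.float32)))
E
```

```text
pos [ 445.8 -332.6  398.7] rot [-3.140e+00 -1.000e-03  1.089e+00] turn [-0.002 -0.001 -0.001] shift(after turn) [-0.72   0.179 -0.033] (now) [-0.72   0.179 -0.034] F [1.  0.6 0.1] gap 47.0 t 16.5
probe 487 [ 439.78402817 -357.93418192  170.36760353] ((439.34918212890625, -359.1241149902344), (19.86846351623535, 18.63643455505371), 62.75157165527344)
spare 494 [ 464.51883457 -308.16206129  130.57623014] ((455.02001953125, -327.9919738769531), (67.24365234375, 19.358718872070312), 62.93017578125)
stand 3079 [ 453.89846587 -329.8047425    45.464434  ] ((452.60400390625, -333.0008239746094), (112.68345642089844, 54.133174896240234), 62.87141418457031)
```

View pics/w5.png

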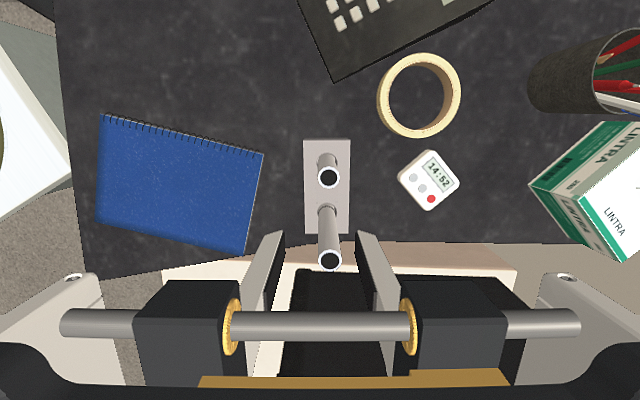

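>>> step_arm(increments=[[[0,0,0,-0.693,0.17,0,0],[0,0,0,0,0,0,0],[0,0,0,0,0,0.7,0],[0,0,0,0,0,0.7,0],[0,0,0,0,0,0.44,0]]])

```text
clock: 17.05
eef_pos: [439.3, -359.1, 324.1]
eef_rot: [-3.14, -0.001, 1.091]
wrist_force: [0.2, 0.6, -0.3]
finger_gap: 47.3
finger_force: 0.0
```

>>> step_arm(increments=[[[0,0,0,0,0,0,0.2],[0,0,0,0,0,0,1],[0,0,0,0,0,0,1],[0,0,0,0,0,0,1],[0,0,0,0,0,0,1]]], newtons=40)

```text
clock: 17.55
eef_pos: [439.1, -360.6, 327.2]
eef_rot: [3.14, 0.0, 1.09]
wrist_force: [0.4, 0.3, 5.6]
finger_gap: 19.3
finger_force: 40.0
```

>>> step_arm(increments=[[[0,0,0,0,0,0,1],[0,0,0,0,0,0,1]]])

```text
clock: 17.75
eef_pos: [439.1, -360.7, 327.2]
eef_rot: [3.14, 0.0, 1.09]
wrist_force: [0.7, -0.1, 6.6]
finger_gap: 19.4
finger_force: 40.0
```

>>> step_arm(increments=[[[0,0,0,0,0,-0.2,1],[0,0,0,0,0,-0.6,1],[0,0,0,0,0,-0.8,1],[0,0,0,0,0,-0.8,1],[0,0,0,0,0,-0.5,1]]])

```text
clock: 18.25
eef_pos: [438.8, -360.4, 445.1]
eef_rot: [3.139, 0.001, 1.09]
wrist_force: [0.2, 0.1, -0.3]
finger_gap: 19.2
finger_force: 40.0
```

>>> step_arm(increments=[[[0,0,0,0,0,0,1],[0,0,0,0,0,0,1]]])

```text
clock: 18.45
eef_pos: [438.8, -360.5, 441.4]
eef_rot: [-3.141, -0.0, 1.09]
wrist_force: [0.6, -0.2, -1.8]
finger_gap: 19.9
finger_force: 40.0
```

```bash
python3 - <<'E'
from h import *
todo(644.3,257.2,440,1.09)
c=snap('side'); np.savez('s6.npz',**c); P=cloud(c)
q=P[(np.hypot(P[...,0]-439,P[...,1]+360)<25)&(P[...,2]>60)&(P[...,2]<260)]; print(len(q),q.min(0),q.max(0))
for lo in range(70,240,20):
    s=q[(q[:,2]>lo)&(q[:,2]<lo+20)]
    if len(s): print(lo,np.round(np.median(s,0),1))
E
```

```text
pos [ 438.8 -360.5  441.4] rot [-3.141 -0.     1.09 ] turn [-0.001 -0.    -0.   ] shift(after turn) [16.068 -2.588  0.035] (now) [16.068 -2.589  0.038] F [ 0.6 -0.2 -1.8] gap 19.9 t 18.45
367 [ 416.7717423  -377.77887839  127.84222196] [ 460.77411672 -355.36799625  259.78589813]
110 [ 438.5 -367.8  128.4]
130 [ 438.  -368.3  140.1]
150 [ 440.6 -368.1  160.4]
170 [ 439.4 -368.4  179.2]
190 [ 439.8 -368.8  199.5]
210 [ 438.7 -368.4  219.3]
230 [ 437.2 -368.9  240.5]
```

>>> step_arm(increments=[[[0,0,0,0.4,-0.065,0,1],[0,0,0,0.8,-0.13,0,1],[0,0,0,0.8,-0.13,0,1],[0,0,0,0.8,-0.13,0,1],[0,0,0,0.8,-0.13,0,1]]])

```text
clock: 19.0
eef_pos: [485.1, -220.0, 441.0]
eef_rot: [-3.14, -0.0, 1.09]
wrist_force: [1.5, -0.3, -0.8]
finger_gap: 19.5
finger_force: 40.0
```

>>> step_arm(increments=[[[0,0,0,0.8,-0.13,0,1],[0,0,0,0.8,-0.13,0,1],[0,0,0,0.8,-0.13,0,1],[0,0,0,0.8,-0.13,0,1],[0,0,0,0.8,-0.13,0,1]]])

```text
clock: 19.5
eef_pos: [535.8, -66.0, 441.1]
eef_rot: [-3.14, 0.0, 1.09]
wrist_force: [0.1, -0.1, -1.4]
finger_gap: 19.3
finger_force: 40.0
```

>>> step_arm(increments=[[[0,0,0,0.8,-0.13,0,1],[0,0,0,0.8,-0.13,0,1],[0,0,0,0.8,-0.13,0,1],[0,0,0,0.8,-0.13,0,1],[0,0,0,0.8,-0.13,0,1]]])

```text
clock: 20.0
eef_pos: [586.6, 88.0, 441.0]
eef_rot: [-3.14, 0.001, 1.09]
wrist_force: [0.0, -0.9, -1.0]
finger_gap: 19.2
finger_force: 40.0
```

>>> step_arm(increments=[[[0,0,0,0.8,-0.13,0,1],[0,0,0,0.8,-0.13,0,1],[0,0,0,0.8,-0.13,0,1],[0,0,0,0.8,-0.13,0,1],[0,0,0,0.8,-0.13,0,1]]])

```text
clock: 20.5
eef_pos: [637.4, 241.9, 440.8]
eef_rot: [-3.14, 0.001, 1.09]
wrist_force: [0.7, -0.6, 0.3]
finger_gap: 19.2
finger_force: 40.0
```

>>> step_arm(increments=[[[0,0,0,0.47,-0.06,0,1],[0,0,0,0,0,0,1],[0,0,0,0,0,0,1],[0,0,0,0,0,0,1]]])

```text
clock: 20.9
eef_pos: [643.9, 256.9, 441.8]
eef_rot: [-3.141, 0.001, 1.09]
wrist_force: [0.3, -0.5, -0.8]
finger_gap: 19.4
finger_force: 40.0
```

```bash
python3 - <<'E'
from h import *
todo(644.3,257.2,440,1.09)
c=snap('wrist','w7.png'); np.savez('w7.npz',**c)
cv2.imwrite('pics/w7c.png',cv2.resize(c['frame'][100:330,220:440,::-1],None,fx=2.6,fy=2.6))
c=snap('top'); np.savez('t7.npz',**c); c=snap('side'); np.savez('s7.npz',**c)
E
```

```text
pos [643.9 256.9 441.8] rot [-3.141e+00  1.000e-03  1.090e+00] turn [-0.     0.001 -0.001] shift(after turn) [0.012 0.004 0.045] (now) [0.012 0.004 0.045] F [ 0.3 -0.5 -0.8] gap 19.4 t 20.9
```

View pics/w7c.png

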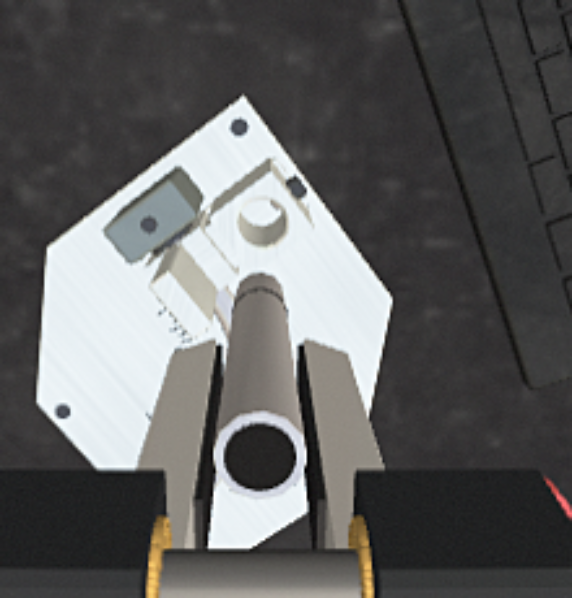

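```bash
python3 - <<'E'
from h import *
c=dict(np.load('w7.npz')); f=lambda *p:np.array(p)/2.6+[220,100]
m=plane(c,f([238,221],[288,221],[263,196],[263,246],[263,221]),66); print(np.round(m[:,:2],1))
b=plane(c,f([259,272],[244,285],[276,285]),124.6); print(np.round(b[:,:2],1))
t=plane(c,f([261,453],[214,453],[306,453]),284.6); print('top',np.round(t[:,:2],1))
# dark interior pixels of the socket below the rim via depth
P=cloud(c); D=P[170:200,305:340]; hole=(D[...,2]<58)&(np.hypot(D[...,0]-644,D[...,1]-258)<14); print(hole.sum())
im=c['frame'].astype(int).mean(2)[170:200,308:336:2]; print(im.astype(int)[::2])
t=dict(np.load('w4.npz')); Q=cloud(t); near=np.hypot(Q[...,0]-645,Q[...,1]-258)<32
q=Q[near&(abs(Q[...,2]-66)<1.5)]; print('socket block top',cv2.minAreaRect(q[:,:2].astype(np.float32)))
E
```

```text
[[634.5 263.4]
 [656.1 252.1]
 [651.  268.7]
 [639.5 246.6]
 [645.3 257.7]]
[[639.6 251.1]
 [631.5 249. ]
 [643.3 242.8]]
top [[643.9 258.5]
 [635.3 262.9]
 [652.2 254.1]]
246
[[249 167 125 132 122 233 243 237 238 243 180  40  78  82]
 [171 128 130 160 240 241 238 236 238 238 241 159  75  84]
 [129 123 188 246 240 239 240 239 239 238 238 242  93  82]
 [121 236 246 239 229 223 220 215 205 237 238 241 209 110]
 [235 243 242 230 238 240 240 242 149 166 233 240 243 178]
 [234 241 240 238 239 239 239 240 247 170 166 247 239 243]
 [233 242 182 243 238 239 240 239 240 252 137 210 240 242]
 [234 245 180 195 247 242 239 242 251 168 124 183 241 240]
 [235 246 181 176 157 201 229 222 141 130 126 190 241 240]
 [236 243 180 177 168 155 142 131 130 133 123 200 240 240]
 [235 240 242 174 166 156 146 130 133 129 143 232 239 240]
 [235 240 244 207 160 156 144 129 127 147 223 241 239 240]
 [239 238 242 239 233 192 169 153 219 226 240 238 239 241]
 [240 238 241 236 239 237 242 238 240 235 238 242 238 240]
 [241 239 241 238 239 235 240 237 239 234 241 241 242 238]]
socket block top ((644.0137329101562, 257.6431579589844), (38.20166778564453, 36.22153854370117), 9.217314720153809)
```

```bash
python3 - <<'E'
from h import *
c=dict(np.load('w7.npz')); P=cloud(c)
for y in range(262,440,10):
    u,v=int(round(259/2.6+220)),int(round(y/2.6+100)); print(y,np.round(P[v,u],1), c['frame'][v,u])
T=c['cam_to_world']; print(T[:3,3])
K=c['mtx'];
for z in (124.6,164.6):
    for xy in((643.9,258.5),(643.9+4.6,258.5+8.9)):
        X=np.linalg.inv(T)@[*xy,z,1]; uv,_=cv2.projectPoints(X[:3].reshape(1,3),np.zeros(3),np.zeros(3),K,np.array(c['distortion'])); print(z,xy,(uv.ravel()-[220,100])*2.6)
for n in('s7','t7'):
    d=dict(np.load(n+'.npz')); Q=cloud(d); 
    q=Q[(np.hypot(Q[...,0]-644,Q[...,1]-250)<35)&(Q[...,2]>115)&(Q[...,2]<262)]
    for lo in range(110,260,15):
        s=q[(q[:,2]>lo)&(q[:,2]<lo+15)]
        if len(s): print(n,lo,len(s),np.round(np.median(s,0),1))
E
```

```text
262 [634.6 240.3  68.5] [233 241 244]
272 [640.8 252.4 131.8] [95 88 80]
282 [641.7 254.3 149.1] [118 113 106]
292 [642.5 255.9 167.7] [121 116 110]
302 [643.1 257.  182.6] [118 113 108]
312 [643.9 258.6 198.2] [117 111 105]
322 [644.6 260.  211.9] [119 114 107]
332 [645.6 262.  226.2] [119 112 107]
342 [645.9 262.6 235.7] [121 115 109]
352 [646.5 263.7 244.1] [118 114 108]
362 [646.8 264.2 252.1] [120 114 110]
372 [647.2 265.1 260.5] [119 114 108]
382 [647.4 265.5 267.1] [121 115 110]
392 [647.8 266.3 274.4] [121 115 110]
402 [648.  266.7 280.2] [120 115 110]
412 [648.  266.7 283.8] [186 189 199]
422 [647.1 265.1 284.8] [163 167 176]
432 [645.7 262.4 283.5] [40 39 37]
[680.42574286 329.40206297 421.97214712]
124.6 (643.9, 258.5) [259.86823514 252.07787783]
124.6 (648.5, 267.4) [259.79268288 228.36039198]
164.6 (643.9, 258.5) [259.9996463  280.84297685]
164.6 (648.5, 267.4) [259.91465941 254.00058725]
s7 125 13 [636.5 236.9 136.7]
s7 140 21 [636.2 237.6 147.3]
s7 155 20 [638.2 238.9 162.2]
s7 170 22 [638.2 239.5 178.2]
s7 185 21 [637.9 241.2 192.6]
s7 200 20 [640.5 241.8 206.6]
s7 215 24 [640.6 243.9 222.5]
s7 230 22 [639.6 246.9 236.6]
s7 245 43 [642.3 248.8 254.4]
t7 125 10 [631.1 235.9 134.2]
t7 140 25 [631.3 236.6 146.2]
t7 155 25 [631.4 238.2 162.8]
t7 170 27 [632.7 239.3 176.1]
t7 185 28 [633.5 240.5 192.1]
t7 200 28 [633.4 242.3 208. ]
t7 215 32 [634.8 242.9 222.6]
t7 230 36 [635.8 244.8 238.8]
t7 245 48 [639.5 245.1 253.9]
```

>>> step_arm(increments=[[[0,0,0,0,0,0,1],[0,0.027,0,-0.095,0,0,1],[0,0.027,0,-0.095,0,0,1],[0,0.027,0,-0.095,0,0,1],[0,0.027,0,-0.095,0,0,1]]], newtons=60)

```text
clock: 21.55
eef_pos: [637.0, 243.4, 441.7]
eef_rot: [3.141, -0.087, 1.09]
wrist_force: [0.4, -0.1, -0.2]
finger_gap: 19.2
finger_force: 60.0
```

>>> step_arm(increments=[[[0,0.027,0,-0.095,0,0,1],[0,0,0,0,0,0,1],[0,0,0,0,0,0,1]]])

```text
clock: 21.85
eef_pos: [635.4, 240.4, 441.4]
eef_rot: [3.142, -0.106, 1.09]
wrist_force: [0.8, -0.0, -1.4]
finger_gap: 19.7
finger_force: 60.0
```

```bash
cat > tube.py <<'E'
from h import *
s=manip.read_state(); Rm=R.from_euler('xyz',s['eef_rot']); g=np.array(s['eef_pos'])+Rm.apply([0,0,180])
print('tcp',np.round(s['eef_pos'],1),np.round(s['eef_rot'],3),'grasp',np.round(g,1),'F',np.round(s['wrist_force'],1),'t',s['clock'])
cams={n:snap(n) for n in('wrist','side','top')}
np.savez('last.npz',**cams['wrist']); np.savez('lastside.npz',**cams['side']);cv2.imwrite('pics/last.png',cams['wrist']['frame'][:,:,::-1])
for n,c in cams.items():
    Q=cloud(c); im=c['frame'].astype(int)
    q=Q[(np.hypot(Q[...,0]-g[0],Q[...,1]-g[1])<16)&(Q[...,2]>118)&(Q[...,2]<g[2]-22)&(im.max(2)<180)]
    if len(q)<20: print(n,'few'); continue
    A=np.c_[np.ones(len(q)),q[:,2]-g[2]]; k,*_=np.linalg.lstsq(A,q[:,:2],rcond=None)
    print(n,len(q),'zmin',q[:,2].min().round(1),'slope deg x,y',np.round(np.degrees(k[1]),2),'at grasp',np.round(k[0],1))
    if n=='wrist':
        v,u=np.mgrid[0:400,0:640]
E
python3 tube.py
```

```text
tcp [635.4 240.4 441.4] [ 3.142 -0.106  1.09 ] grasp [644.2 257.3 262.4] F [ 0.8 -0.  -1.4] t 21.85
wrist 611 zmin 131.4 slope deg x,y [0.05 0.2 ] at grasp [646.2 264.3]
side 44 zmin 130.3 slope deg x,y [-1.73  0.67] at grasp [635.  252.5]
top 126 zmin 131.0 slope deg x,y [ 2.04 -1.86] at grasp [642.  245.9]
```

>>> step_arm(increments=[[[0,0,0,-0.0266,0.015,0.2486,1],[0,0,0,-0.0266,0,0.2486,1],[0,0,0,-0.0266,0,0.2486,1],[0,0,0,-0.0266,0,0.2486,1],[0,0,0,-0.0266,0,0.2486,1]]])

```text
clock: 22.5
eef_pos: [635.9, 240.2, 390.0]
eef_rot: [-3.141, -0.106, 1.09]
wrist_force: [-0.9, 0.2, -1.3]
finger_gap: 18.9
finger_force: 60.0
```

>>> step_arm(increments=[[[0,0,0,0,0,0,1],[0,0,0,0,0,0,1]]])

```text
clock: 22.7
eef_pos: [636.0, 240.2, 391.2]
eef_rot: [-3.142, -0.106, 1.09]
wrist_force: [1.1, 0.1, -0.5]
finger_gap: 19.5
finger_force: 60.0
```

```bash
python3 tube.py; python3 - <<'E'
from h import *
c=dict(np.load('last.npz')); cs=dict(np.load('lastside.npz'))
f=c['frame'][130:250,260:380,::-1]; a=cv2.resize(f,None,fx=4.5,fy=4.5,interpolation=cv2.INTER_CUBIC)
T=np.linalg.inv(cs['cam_to_world']); X=(T@[644,257,90,1])[:3]; uv=cv2.projectPoints(X.reshape(1,3),np.zeros(3),np.zeros(3),cs['mtx'],np.array(cs['distortion']))[0].ravel().astype(int); print(uv)
g=cs['frame'][uv[1]-45:uv[1]+45,uv[0]-20:uv[0]+25,::-1]; b=cv2.resize(g,(270,540),interpolation=cv2.INTER_CUBIC)
cv2.imwrite('pics/w8.png',np.hstack([a,b[:540]]))
E
```

```text
tcp [636.  240.2 391.2] [-3.142 -0.106  1.09 ] grasp [644.8 257.1 212.3] F [ 1.1  0.1 -0.5] t 22.7
wrist 476 zmin 118.0 slope deg x,y [0.11 0.59] at grasp [646.7 264.5]
side 26 zmin 119.4 slope deg x,y [-2.12  0.1 ] at grasp [635.7 251. ]
top 53 zmin 119.1 slope deg x,y [ 4.68 -2.84] at grasp [646.3 244.1]
[340 150]
```

View pics/w8.png

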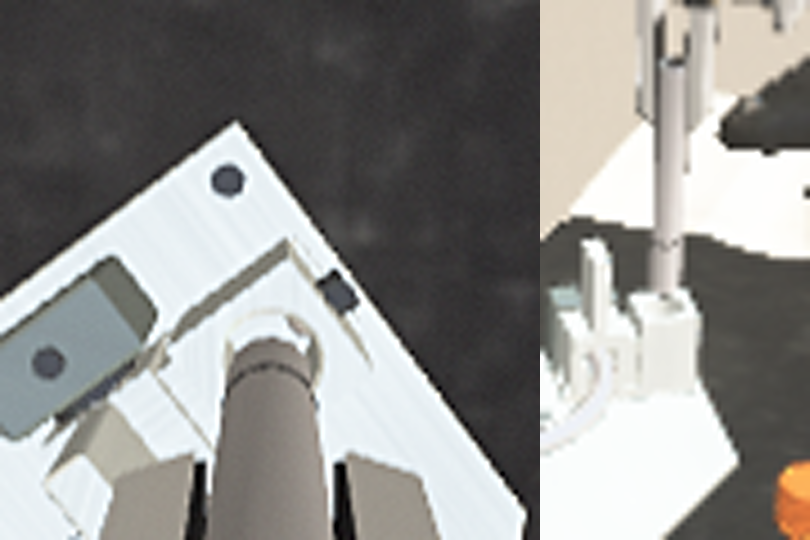

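```bash
python3 - <<'E'
from h import *
c=dict(np.load('last.npz')); f=lambda *p:np.array(p)/4.5+[260,130]
d=np.array([.4625,.8866]); e=np.array([.8866,-.4625])
m=plane(c,f([272,309],[222,352],[322,352]),66)[:,:2]; b=plane(c,f([272,340],[232,368],[311,368]),75)[:,:2]
print('along: mouth ctr',m[0]@d-12,'tube ctr',b[0]@d-9,'| across mouth',m[1:]@e,(m[1:]@e).mean(),'tube',(b[1:]@e),(b[1:]@e).mean())
print('mouth pts along',m@d)
E
```

```text
along: mouth ctr 526.8507842665574 tube ctr 523.7851359964847 | across mouth [440.26527705 464.99525274] 452.6302648967768 tube [442.97430962 461.99245514] 452.4833823777695
mouth pts along [538.85078427 528.06786843 528.08766501]
```

>>> step_arm(increments=[[[0,0.011,0,-0.015,0,0,1],[0,0,0,0,0,0,1],[0,0,0,-0.02,0,0.174,1],[0,0,0,-0.02,0,0.174,1],[0,0,0,0,0,0,1]]])

```text
clock: 23.35
eef_pos: [635.6, 239.7, 375.4]
eef_rot: [-3.14, -0.113, 1.09]
wrist_force: [-0.0, 0.2, -1.6]
finger_gap: 19.3
finger_force: 60.0
```

>>> step_arm(increments=[[[0,0,0,0,0,0,1]]])

```text
clock: 23.45
eef_pos: [635.7, 239.7, 376.8]
eef_rot: [-3.141, -0.114, 1.09]
wrist_force: [-0.8, -0.3, -1.8]
finger_gap: 18.5
finger_force: 60.0
```

>>> step_arm(increments=[[[0,0,0,-0.0145,0,0.124,1],[0,0,0,-0.0145,0,0.124,1],[0,0,0,-0.0145,0,0.124,1],[0,0,0,0,0,0,1],[0,0,0,0,0,0,1]]])

```text
clock: 23.95
eef_pos: [635.7, 239.7, 362.1]
eef_rot: [-3.141, -0.115, 1.09]
wrist_force: [-0.6, -0.0, -0.3]
finger_gap: 19.1
finger_force: 60.0
```

>>> step_arm(increments=[[[0,0,0,-0.012,0,0.1,1],[0,0,0,-0.012,0,0.1,1],[0,0,0,0,0,0,1],[0,0,0,0,0,0,1]]])

```text
clock: 24.35
eef_pos: [635.5, 239.6, 353.7]
eef_rot: [-3.141, -0.114, 1.09]
wrist_force: [-3.3, -1.1, -0.4]
finger_gap: 19.2
finger_force: 60.0
```

>>> step_arm(increments=[[[0,0,0,-0.0135,0,0.112,1],[0,0,0,-0.0135,0,0.112,1],[0,0,0,0,0,0,1],[0,0,0,0,0,0,1]]])

```text
clock: 24.75
eef_pos: [635.7, 239.6, 344.4]
eef_rot: [-3.141, -0.114, 1.09]
wrist_force: [-0.6, -0.5, -4.1]
finger_gap: 19.2
finger_force: 60.0
```

```bash
cat > ring.py <<'E'
from h import *
import sys
st_=manip.read_state(); print(np.round(st_['eef_pos'],1),np.round(st_['wrist_force'],1))
out=[]
for n in('side','wrist'):
    c=snap(n); T=np.linalg.inv(c['cam_to_world']); np.savez('ring_%s.npz'%n,**c)
    pr=lambda p: cv2.projectPoints((T@[*p,1])[:3].reshape(1,3),np.zeros(3),np.zeros(3),c['mtx'],np.array(c['distortion']))[0].ravel()
    o=np.array(c['cam_to_world'])[:3,3]; a=np.array([643.5,257.0]); h=(o[:2]-a); h/=np.linalg.norm(h)
    print(n)
    for z in np.arange(62,90,2): 
        u=pr([*(a+10*h),z]); f=c['frame'].astype(np.float32); val=[cv2.getRectSubPix(np.ascontiguousarray(f[...,k]),(3,1),(float(u[0]),float(u[1]))).mean() for k in range(3)]
        print(z,np.round(u,1),int(np.mean(val)))
    u=pr([*a,72]).astype(int); out.append(cv2.resize(c['frame'][u[1]-25:u[1]+25,u[0]-17:u[0]+17,::-1],(374,550),interpolation=cv2.INTER_CUBIC))
cv2.imwrite('pics/ring%s.png'%sys.argv[1],np.hstack(out))
E
python3 ring.py 1
```

```text
[635.7 239.6 344.4] [-0.6 -0.5 -4.1]
side
62 [339.5 158.3] 242
64 [339.5 157.8] 243
66 [339.6 157.3] 239
68 [339.6 156.9] 226
70 [339.6 156.4] 183
72 [339.6 156. ] 142
74 [339.6 155.5] 159
76 [339.7 155.1] 178
78 [339.7 154.6] 184
80 [339.7 154.2] 186
82 [339.7 153.7] 187
84 [339.8 153.3] 187
86 [339.8 152.8] 187
88 [339.8 152.3] 187
wrist
62 [319.5 210.9] 85
64 [319.5 211.3] 92
66 [319.5 211.7] 106
68 [319.5 212.1] 118
70 [319.5 212.5] 121
72 [319.5 213. ] 124
74 [319.5 213.4] 123
76 [319.5 213.8] 122
78 [319.5 214.3] 122
80 [319.5 214.7] 121
82 [319.5 215.2] 121
84 [319.5 215.7] 122
86 [319.5 216.2] 122
88 [319.5 216.6] 122
```

View pics/ring1.png

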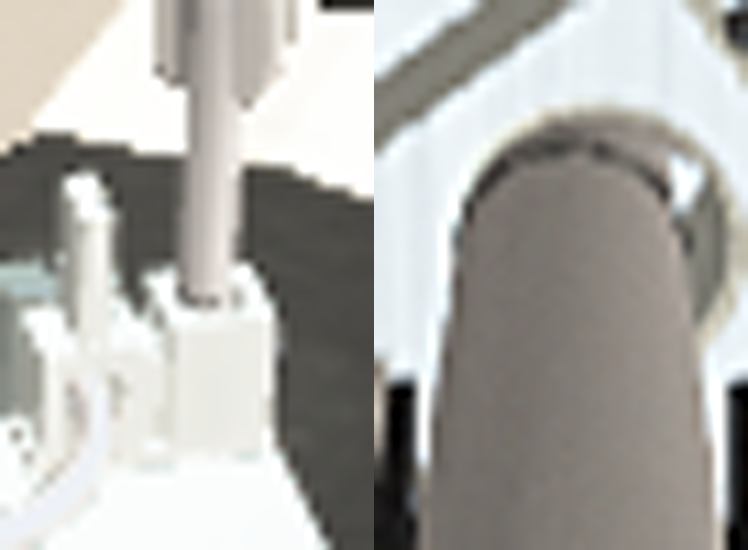

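```bash
python3 - <<'E'
from h import *
c=dict(np.load('ring_wrist.npz')); P=cloud(c); g=P[(np.hypot(P[...,0]-644,P[...,1]-258)<13)&(P[...,2]>180)&(P[...,2]<200)]
print('tube top',len(g),np.percentile(g[:,2],[10,50,90,97]).round(1))
b=P[(np.hypot(P[...,0]-644,P[...,1]-258)<24)&(P[...,2]>60)&(P[...,2]<72)&(c['frame'].min(2)>200)]; print('block top',len(b),np.median(b[:,2]))
# ring & rim heights by ray: intersect wrist ray with vertical cylinder facing line / rim plane
a=np.array([643.9,258.5])
# column profile through tube middle
f=c['frame'].astype(int).mean(2)
for v in range(196,218): print(v,f[v,314:326].astype(int))
E
```

```text
tube top 1330 [185.1 188.6 190.  195. ]
block top 636 67.05642806214385
196 [166 116 123 127 128 126 124 114 159 218 249 245]
197 [119 124 127 125 126 120 109 154 233 246 241 240]
198 [125 129 127 121 116 159 210 231 246 238 238 238]
199 [126 128 121 116 154 236 250 245 241 237 238 238]
200 [125 118 113 178 227 250 242 241 239 236 237 237]
201 [116 161 206 239 244 244 240 240 239 236 237 238]
202 [153 236 247 239 238 241 239 240 238 236 238 238]
203 [228 249 240 236 236 242 239 240 238 237 237 238]
204 [242 243 238 236 236 241 239 240 238 237 237 237]
205 [237 241 238 235 237 241 239 242 241 239 238 238]
206 [236 240 239 237 240 240 238 239 238 234 239 243]
207 [238 243 238 233 237 232 217 218 209 206 219 229]
208 [238 241 237 196 175 179 154 157 154 153 159 168]
209 [240 215 189 141 109 111 118 121 125 129 131 142]
210 [193 144 107  98  94  92  94 115 115 137 140 142]
211 [105  80  82  71  62  75  95  99  69  95 125 146]
212 [ 84  87  82  97  97 112 131 120  94  95 109 113]
213 [ 87 118 120 122 124 123 124 129 136 139 128 115]
214 [121 116 116 118 119 120 124 127 129 135 142 148]
215 [116 116 115 118 118 117 124 128 130 135 139 144]
216 [117 114 113 116 117 119 124 127 130 135 140 142]
217 [114 115 116 117 118 120 124 128 129 135 137 139]
```

>>> step_arm(increments=[[[0,0,0,-0.0052,0,0.045,1],[0,0,0,0,0,0,1],[0,0,0,0,0,0,1]]])

```text
clock: 25.15
eef_pos: [635.7, 239.6, 343.5]
eef_rot: [3.141, -0.115, 1.09]
wrist_force: [0.7, 0.2, -1.4]
finger_gap: 19.4
finger_force: 60.0
```

```bash
python3 - <<'E'
from h import *
z=[manip.read_state()['eef_pos'][2]]
c=snap('wrist'); z.append(manip.read_state()['eef_pos'][2]); s=st(); print(z, 'bottom est',np.mean(z)-178.8-137.2)
P=cloud(c); g=P[(np.hypot(P[...,0]-644,P[...,1]-258)<13)&(P[...,2]>180)&(P[...,2]<200)]
h,e=np.histogram(g[:,2],np.arange(180,200,1)); print(h)
b=P[(np.hypot(P[...,0]-644,P[...,1]-258)<24)&(P[...,2]>60)&(P[...,2]<72)&(c['frame'].min(2)>200)]; print('block top',np.histogram(b[:,2],np.arange(60,73))[0])
m=(np.hypot(P[...,0]-644,P[...,1]-258)<13)&(P[...,2]>180)&(P[...,2]<200)&(c['frame'].min(2)>150); print('rim bright',m.sum(),np.median(P[m][:,2]))
f=c['frame'].astype(int).mean(2)
for v in range(204,218): print(v,f[v,314:326].astype(int))
E
```

```text
{'clock': 25.2, 'joints': [0.298, 0.627, 1.194, 0.086, 1.24, 0.754], 'eef_pos': [635.706, 239.586, 343.521], 'eef_rot': [3.141, -0.115, 1.09], 'wrist_force': [0.515, -0.467, -2.14], 'moment': [-0.178, -0.298, -0.018], 'finger_force': 60.0, 'finger_gap': 19.091}
[np.float64(343.53850912647135), np.float64(343.52130988062083)] bottom est 27.529909503546094
[ 13  30  30  31  39  40 187 566 238  14   5  19  24  26  13   6   8   5
  13]
block top [  3   1   0   5  21 178 312 104   5   0   0   0]
rim bright 382 187.4445171278502
204 [241 241 238 234 238 240 238 242 238 238 237 237]
205 [238 239 239 235 238 243 242 244 242 241 241 240]
206 [237 241 241 235 238 240 235 238 232 231 234 231]
207 [239 241 240 234 222 206 193 182 176 173 180 193]
208 [243 243 210 180 160 140 140 129 132 133 134 158]
209 [223 194 144 105 111 115 119 126 130 131 134 139]
210 [144  99 114 106  94  96  95 114 115 139 141 145]
211 [106  89  83  77  60  78  98 100  72  97 100 148]
212 [ 86  94  84  99 101 112 131 117  98 102  77 105]
213 [ 89 119 120 122 122 123 125 130 134 141 129 106]
214 [118 115 118 117 119 119 124 128 130 136 140 149]
215 [117 113 115 117 121 120 125 126 131 135 139 145]
216 [115 116 115 116 117 121 123 128 130 132 137 143]
217 [114 116 114 117 118 121 122 127 129 134 138 142]
```

>>> step_arm(increments=[[[0,0,0,-0.004,0,0.033,1],[0,0,0,0,0,0,1],[0,0,0,0,0,0,1]]])

```text
clock: 25.5
eef_pos: [635.7, 239.6, 342.4]
eef_rot: [3.141, -0.115, 1.09]
wrist_force: [-0.1, -0.9, 3.2]
finger_gap: 19.1
finger_force: 60.0
```

```bash
python3 - <<'E'
from h import *
c=snap('wrist'); s=manip.read_state(); print(s['eef_pos'],s['wrist_force'],'bottom',s['eef_pos'][2]-316)
P=cloud(c); g=P[(np.hypot(P[...,0]-644,P[...,1]-258)<13)&(P[...,2]>180)&(P[...,2]<200)]
print(np.histogram(g[:,2],np.arange(180,192,.5))[0])
b=P[(np.hypot(P[...,0]-644,P[...,1]-258)<24)&(P[...,2]>60)&(P[...,2]<72)&(c['frame'].min(2)>200)]; print('block',np.median(b[:,2]))
E
```

```text
[635.68879292 239.59170687 342.36148363] [ 1.09798192 -0.48141135  2.909474  ] bottom 26.361483625244887
[ 14  15  18  18  17  16  16  19  22  23  55 174 302 280 142  30   6   5
   3   4   8  11  11]
block 66.2693620376428
```

>>> step_arm(increments=[[[0,0,0,0,0,0,0],[0,0,0,0,0,0,0],[0,0,0,0,0,0,0],[0,0,0,0,0,0,0],[0,0,0,0.046,0,-0.397,0]]])

```text
clock: 26.05
eef_pos: [635.5, 239.6, 355.8]
eef_rot: [-3.139, -0.112, 1.09]
wrist_force: [1.1, 0.9, -0.4]
finger_gap: 46.9
finger_force: 0.0
```

>>> step_arm(increments=[[[0,0,0,0.07,0,-0.6,0],[0,0,0,0.07,0,-0.6,0],[0,0,0,0.046,0,-0.4,0],[0,0,0,0,0,0,0],[0,0,0,0,0,0,0]]])

```text
clock: 26.55
eef_pos: [635.6, 239.7, 421.5]
eef_rot: [-3.141, -0.114, 1.09]
wrist_force: [-0.5, -0.2, 0.1]
finger_gap: 47.0
finger_force: 0.0
```

```bash
python3 - <<'E'
from h import *
st(); c=snap('wrist'); P=cloud(c)
g=P[(np.hypot(P[...,0]-644,P[...,1]-258)<13)&(P[...,2]>175)&(P[...,2]<200)]
print(np.histogram(g[:,2],np.arange(180,192,.5))[0], cv2.minAreaRect(g[g[:,2]>184][:,:2].astype(np.float32)))
b=P[(np.hypot(P[...,0]-644,P[...,1]-258)<24)&(P[...,2]>60)&(P[...,2]<72)&(c['frame'].min(2)>200)]; print('block',np.median(b[:,2]))
q=P[(np.hypot(P[...,0]-600,P[...,1]-250)<22)&(abs(P[...,2]-111)<3)]; print('fin',np.median(q,0),cv2.minAreaRect(q[:,:2].astype(np.float32)))
cv2.imwrite('pics/fin.png',c['frame'][:,:,::-1])
E
```

```text
{'clock': 26.55, 'joints': [0.298, 0.576, 1.093, 0.083, 1.393, 0.767], 'eef_pos': [635.611, 239.65, 421.528], 'eef_rot': [-3.141, -0.114, 1.09], 'wrist_force': [-0.526, -0.192, 0.093], 'moment': [-0.006, 0.007, -0.021], 'finger_force': 0.0, 'finger_gap': 47.031}
[  2   8   2   0   3   1   4   5   7   7  35  83 122 106  48  25   3   0
   0   0   0   0   0] ((644.3582153320312, 256.9969177246094), (18.29286003112793, 19.221622467041016), 40.598941802978516)
block 66.37383973034113
fin [603.74171029 250.42605721 110.97291243] ((602.6231079101562, 251.58522033691406), (12.046119689941406, 31.827836990356445), 9.292649269104004)
```

View pics/fin.png

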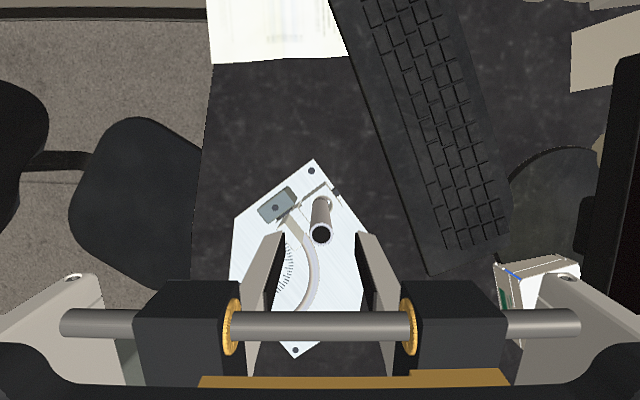

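```bash
python3 -c "
from cell import workorder; print(workorder.sign_off())"
```

```text
the job is handed in; nothing more can be done
None
```

The carriage is threaded on fin up, with its socket outside the bend, and slid round to the stop collar. The ringed tube is in the socket with its ring level with the top to about 0.5 mm by my measurements, and released. I did not touch the other objects, and the job was handed in at about 27 s.

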